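# Secure the hold-down frame of the loaded block heater

## Task

Two block heaters stand on the lab bench. On the one that holds the green-capped vials, press the hinged hold-down frame down flat, and only then turn its turnbutton clockwise (seen from above) until the steel tongue points straight across over the frame's front bar. Do not touch the empty heater.

Things in the scene. Friction and masses are not known exactly. Their poses are not given: they have to be found in the camera images.
- frame_edge (a point): Middle of the top of the front bar of the loaded heater's grey metal hold-down frame. Bar 36 deep, 150 wide, 8 mm thick. Hinge 149 mm beyond it (+x), 90 mm above the bench, axis along y. Starts 0.2-0.4 rad ajar, stays where left, shuts with 1-3 N at the bar and stops flat with this point 98 mm up. Axes turn with the frame: x to the hinge, y left along the bar, z out of its top.
- grip (a point): Centre of the upright black thumb fin on the loaded heater's turnbutton, on its vertical axis, 122 mm up; 46 mm in front of frame_edge when the frame is shut. Fin 12 thick (x), 36 long (y), 28 mm high (108-136 mm up), along a dark steel tongue 16 wide, 6 thick (102-108 mm up), tip 56 mm from the axis. Axes turn with it: y to the tongue's tip, z up. Shut frame and rim lie below the tongue.
- turnbutton (a joint): Angle of the loaded heater's turnbutton, rad. 0: tongue points left (heater's +y), parallel to the front bar and clear of it. Grows clockwise seen from above; at 1.57 the tongue points along the heater's +x, square across over the front bar; stop at 1.62. Starts at 0.1-0.35, about 0.05 N m of friction, stays where left.
- empty_block: The other heater, with nine empty dark wells in place of vials; otherwise like the loaded one: a fixed blue box with pale rim, 230 (x) by 170 (y) by 88 mm high, with its own frame (ajar) and turnbutton (open). Origin: centre of the underside; x to its hinge side (away from the robot), y left, z up. Leave it alone.

How it is judged:
By the outcome, as a careful person would: the job done as asked, in the order asked, and still so for the second after the job is handed in, with the robot touching nothing.
It also fails if it takes over 40 s, if anything falls off the work surface, if the arm or the gripper's body presses on something with over 40 N, if the wrist force passes 120 N, or if a joint passes its speed limit or range.

## Robot

A 6-joint arm with a two-finger parallel gripper is mounted at the origin on the work surface. World frame = base frame: x ahead of the robot, y to its left, z up, the work surface at z = 0. Lengths are in mm, angles in degrees, forces in N, time in s.
With the tool pointing down it reaches from about 300 to 850 mm from the base axis. Payload 4.2 kg.
Tool frame: the origin (TCP) lies at the very end of the fingers, on their centre line; the grasp point (between the pads) lies 19 mm behind it (env.grasp_offset is the distance from the TCP to the grasp point, in mm); z points along the fingers, y is the line along which they close (so a half turn about z gives the same grasp; the last joint's range is limited). The gripper opens to 91 mm and grips with 3 to 60 N. Pads are 32 mm wide; open, the fingers measure 118 mm over their backs; the gripper's body (76 mm by 178 mm) begins 60 mm behind the grasp point.
Start: joints at [75.344, 18.312, 89.639, -0, 72.044, -1.146], TCP at [134.333, 559.104, 213.976] pointing down, gripper open.
Joint ranges: [-177.97, 177.97], [-48.28, 115.42], [12.27, 149.76], [-77.06, 257.06], [2.81, 150.46], [-146.56, 146.56]. Speed limits (degrees/s): [147.25, 147.25, 180, 180, 180, 180].

## Interface

Orientations are given as [roll, pitch, yaw] about the fixed x, y, z axes, in that order (R = Rz(yaw) Ry(pitch) Rx(roll)).
In Python, from workcell import env gives the robot as it stands. The module is installed in compiled form; this text tells all that it offers.
- The arm moves only by the tool send_rows, never from a script. Its argument "motion" is a list of rows, each an object of numbers: "tx", "ty", "tz": the shift along the tool's x, y, z in units of 500 mm (1.0 is 500 mm); "rx", "ry", "rz": the turn, a rotation vector about the tool's x, y, z in units of 30 degrees (1.0 is 30 degrees); "gripper": the closure, from -1 (fully open) to 1 (shut). In form: [{"tx": .., "ty": .., "tz": .., "rx": .., "ry": .., "rz": .., "gripper": ..}, ...]. A call has 1 to 12 rows; each row shifts and turns the commanded pose from where the row before left it, along the tool's axes as they then stand; what a row does not reach is not made up. A row lasts 1/8 s, in which the tool goes at most 62.5 mm and 10.7 degrees, less where a joint would pass 70% of its speed; a pose out of reach is approached as far as the arm can. A call with a number of a shift or a turn outside -1 to 1 is refused whole. A call with a gripper value outside its range is refused whole. The fingers move at their own pace and stop on an object; "grip_force" is the grip in N (left out, the last holds). Time passes only in rows, so rows that do not move let the fingers close. It gives the time, the measured TCP pose, the force, the opening and the grip force at its end, in the units of the state.
- env.state(): the state, without advancing time (a new reading comes with each control period).
- env.grab_frame(name): name is "scene" or "side" or "wrist"; returns a dict with "frame" (384x512x3 uint8, red, green, blue), "vertical_fov" (degrees; the focal length in pixels is half the picture's height over the tangent of half this angle, whatever the lens; pixels are square), "cx", "cy" (the principal point, pixels), "rvec" (rotation vector, rad) and "tvec" (3), from world to camera coordinates, as OpenCV has them; the wrist camera has in their place "T_tool_cam" (4x4, takes a point from camera to tool coordinates, whose origin is the TCP and whose axes are the flange's). Camera axes: x right, y down, z forward; pixel columns grow to the right and rows downward; lengths in mm; the calibration is good to about 2 mm. A picture is of the moment at which its call begins: read the wrist's pose just before it. There is no depth.
- env.job_done(): hands the job in; it is judged then, once.
The state is a dict: "time_s": time; "qpos": joint angles; "qvel": joint speeds; "effort": joint torques, N m; "ee_pos": TCP position; "ee_rot": TCP orientation; "force": force on the tool from outside, world axes, zero at the start; "torque": the same for the moment, N m; "gripper_width": finger opening in mm; "gripper_force": force on a finger pad.
Only numpy, scipy, OpenCV 4.12 (cv2) and the standard library are available. Lean on these libraries where they do the work, as an engineer would, in place of code of your own. Each camera call takes 0.05 s, during which the arm holds its last target. There are 200 camera calls.

## Working session

There is one attempt and no reset: what is moved stays moved. The work goes in short steps, Python scripts to look and compute and a tool call to move; the robot and the scene stay as the last step left them, time stands still between calls to the robot, and variables do not carry over. Pictures are saved under pics/ and viewed, at most 10 in all, crops included, and the job is handed in when it is done.

Besides the shell and the picture viewer there is one more tool, called after "Request:" as name(argument=value, ...) on one line, values as JSON. send_rows: Moves the arm, as the interface text tells. Shifts and turns lie within -1 to 1; 1 stands for 500 mm of shift or 30 degrees of turn. Its arguments: {"type":"object","properties":{"motion":{"type":"array"},"grip_force":{"type":"number"}},"required":["motion"]}

```bash
mkdir -p pics; cat > h.py <<'E'
import numpy as np, cv2
from workcell import env
def cam(n):
    s=env.state(); c=env.grab_frame(n); c['s']=s
    f=c['frame'].shape[0]/2/np.tan(np.radians(c['vertical_fov']/2))
    c['K']=np.array([[f,0,c['cx']],[0,f,c['cy']],[0,0,1]])
    if 'rvec' in c:
        R=cv2.Rodrigues(np.array(c['rvec'],float))[0]; t=np.array(c['tvec'],float).ravel()
        c['Rcw']=R; c['tcw']=t
    else:
        from scipy.spatial.transform import Rotation as Ro
        T=np.eye(4); T[:3,:3]=Ro.from_euler('xyz',s['ee_rot'],degrees=True).as_matrix(); T[:3,3]=s['ee_pos']
        M=np.linalg.inv(T@np.array(c['T_tool_cam'])); c['Rcw']=M[:3,:3]; c['tcw']=M[:3,3]
    return c
def ray(c,u,v):
    d=c['Rcw'].T@np.linalg.inv(c['K'])@[u,v,1]; return -c['Rcw'].T@c['tcw'], d/np.linalg.norm(d)
def onz(c,u,v,z):
    o,d=ray(c,u,v); return o+d*(z-o[2])/d[2]
def proj(c,p):
    q=c['K']@(c['Rcw']@np.array(p,float)+c['tcw']); return q[:2]/q[2]
def two(c1,p1,c2,p2):
    o1,d1=ray(c1,*p1);o2,d2=ray(c2,*p2)
    s=np.linalg.lstsq(np.stack([d1,-d2],1),o2-o1,rcond=None)[0]
    a,b=o1+s[0]*d1,o2+s[1]*d2; return (a+b)/2,np.linalg.norm(a-b)
def save(c,n,crop=None,k=1):
    f=c['frame'][...,::-1]
    if crop: f=f[crop[1]:crop[3],crop[0]:crop[2]]
    cv2.imwrite('pics/'+n,cv2.resize(f,None,fx=k,fy=k,interpolation=cv2.INTER_CUBIC))
E
python3 - <<'E'
from h import *
for n in ['scene','side']:
    c=cam(n); save(c,n+'0.png',k=1.5); print(n,-c['Rcw'].T@c['tcw'],c['Rcw'][2])
print(env.state())
E
```

```text
scene [1131.83657766 -354.83195951  889.60064698] [-0.53742479  0.34399655 -0.76996167]
side [ 244.91626032 -557.72320287  486.22099534] [ 0.43953872  0.72573412 -0.52925958]
{'time_s': 0.1, 'qpos': array([ 7.53460774e+01,  1.83472193e+01,  8.96989478e+01, -1.59394916e-03,
        7.20435151e+01, -1.14687586e+00]), 'qvel': array([ 0.03415735, -0.07863952, -0.15406605,  0.04075308,  0.04241369,
       -0.00290933]), 'effort': array([ 1.54550169e-03, -4.13332415e+01, -2.32509130e+01,  7.28363357e-02,
        4.21650661e-02, -6.94474784e-05]), 'ee_pos': array([134.20408972, 558.65981309, 213.21513117]), 'ee_rot': array([-1.79910305e+02, -2.79790732e-04,  1.66493446e+02]), 'force': array([-0.3695672 , -0.32133425, -0.87155341]), 'torque': array([-0.01460624,  0.03625399, -0.02353523]), 'gripper_force': 0.0, 'gripper_width': 91.18443767056307}
```

View pics/scene0.png

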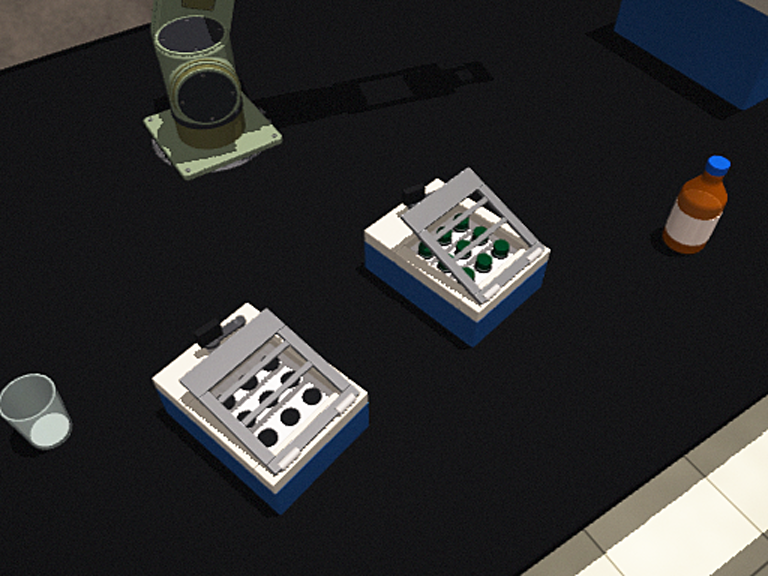

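View pics/side0.png

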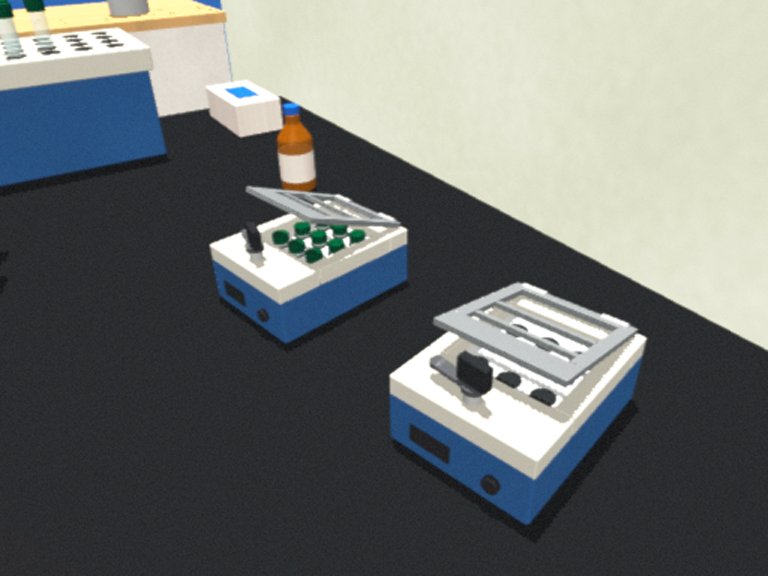

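The scene view shows the loaded heater with rim corners at about (365,237), (473,320) and (549,250), and its fin at (413,194). In the side view its corners are at (212,243), (282,293) and (407,230), and its fin is at (254,237). All of these are in 1.5x pixels. The empty heater is nearer the side camera.

```bash
python3 - <<'E'
from h import *
a=cam('scene');b=cam('side')
P=lambda c,u,v,z:onz(c,u/1.5,v/1.5,z).round(1)
A={k:P(a,*uv,88) for k,uv in dict(FR=(365,240),BR=(473,320),BL=(550,250)).items()}
B={k:P(b,*uv,88) for k,uv in dict(FL=(212,243),FR=(282,296),BR=(407,230)).items()}
print(A,B)
for q,n1,n2 in ((A,'FR','BR'),(B,'FR','BR'),(A,'BR','BL'),(B,'FR','FL')):
    d=q[n2]-q[n1]; print(n1,n2,np.linalg.norm(d),np.degrees(np.arctan2(d[1],d[0])))
print('fin',two(a,(413/1.5,194/1.5),b,(254/1.5,237/1.5)), P(a,413,194,122),P(b,254,237,122))
print('barR corner top',two(a,(424/1.5,236/1.5),b,(314/1.5,218/1.5)))
print('bar front L',two(a,(470/1.5,169/1.5),b,(247/1.5,188/1.5)))
print('bar front R',two(a,(402/1.5,212/1.5),b,(314/1.5,220/1.5)))
print('empty:',P(a,153,380,88),P(a,275,485,88),P(a,367,400,88), P(b,391,378,88))
E
```

```text
{'FR': array([482.2,  48.7,  88. ]), 'BR': array([694.4,  90.9,  88. ]), 'BL': array([653.8, 269.8,  88. ])} {'FL': array([431.3, 224.8,  88. ]), 'FR': array([458.2,  38.9,  88. ]), 'BR': array([684.2, 101.5,  88. ])}
FR BR 216.35544827898372 11.247609315663587
FR BR 234.50961600753183 15.48226062883932
BR BL 183.4490937562789 102.7862694211103
FR FL 187.83615200487898 98.23363323894054
fin (array([468.33449895, 146.61107548, 120.94316675]), np.float64(1.7799036984043837)) [468.3 146.8 122. ] [467.7 142.9 122. ]
barR corner top (array([549.41193964, 111.33652759, 132.50469947]), np.float64(19.297830123105758))
bar front L (array([497.23801818, 232.1781424 , 153.30889429]), np.float64(1.3040087966726441))
bar front R (array([526.64433055,  83.40646542, 158.22226415]), np.float64(9.39096321059884))
empty: [ 541.3 -319.6   88. ] [ 758.4 -255.3   88. ] [ 721. -102.   88.] [ 488.  -163.3   88. ]
```

Request:
send_rows(motion=[{"tz":-0.04,"rz":0.35,"gripper":1},{"tz":-0.04,"rz":0.35,"gripper":1},{"tz":-0.04,"rz":0.35,"gripper":1},{"tz":-0.04,"rz":0.35,"gripper":1},{"tz":-0.04,"rz":0.35,"gripper":1},{"tz":-0.04,"rz":0.35,"gripper":1},{"tz":-0.04,"rz":0.35,"gripper":1},{"tz":-0.04,"rz":0.15,"gripper":1}], grip_force=20)

```text
invalid input at $.motion[0]: expected keys tx, ty, tz, rx, ry, rz, gripper
```

Request:
send_rows(motion=[{"tx":-0.082,"ty":0.066,"gripper":1},{"tx":-0.082,"ty":0.066,"gripper":1},{"tx":-0.082,"ty":0.066,"gripper":1},{"tx":-0.082,"ty":0.066,"gripper":1},{"tx":-0.082,"ty":0.066,"gripper":1},{"tx":-0.082,"ty":0.066,"gripper":1},{"tx":-0.082,"ty":0.066,"gripper":1},{"tx":-0.082,"ty":0.066,"gripper":1},{"tx":-0.082,"ty":0.066,"gripper":1},{"tx":-0.082,"ty":0.066,"gripper":1},{"gripper":1},{"gripper":1}])

```text
invalid input at $.motion[0]: expected keys tx, ty, tz, rx, ry, rz, gripper
```

```bash
python3 - <<'E'
from h import *
c=cam('wrist'); save(c,'w1.png',k=1.5); print(c['s']['ee_pos'],c['s']['ee_rot'],c['s']['qpos'],c['s']['force'])
for p in [(468,145,122),(528,161,150)]: print(proj(c,p)*1.5)
E
```

```text
[134.2398668  558.81312602 213.42919611] [-1.79938150e+02 -1.31651350e-03  1.66490502e+02] [ 7.53455606e+01  1.83390934e+01  8.96793826e+01  8.45062121e-05
  7.20433876e+01 -1.14496864e+00] [-0.33525111 -0.03674052 -0.62792877]
[ 11.79992494 754.50778524]
[ 36.49373037 839.96750041]
```

View pics/w1.png

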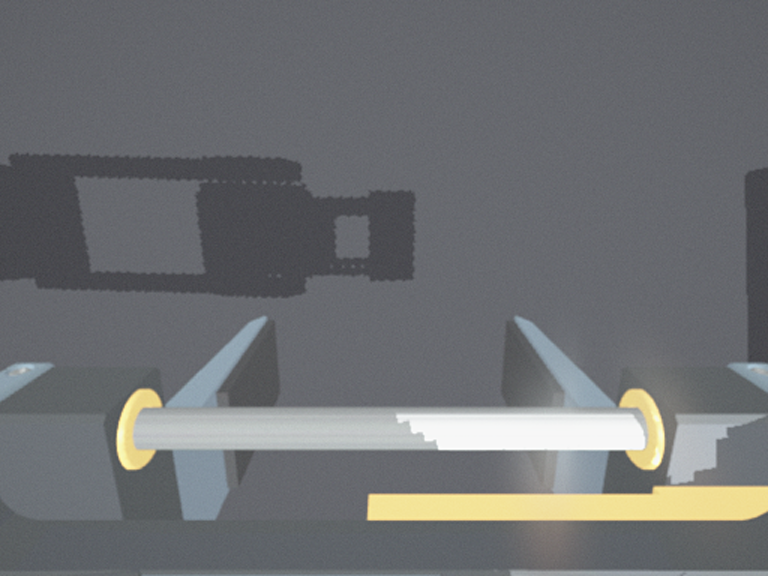

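The move was refused because each row needs every key. The wrist picture shows only bare bench, the gripper's shadow, and the open fingers at columns 270 and 515. I'll resend with full rows.

Request:
send_rows(motion=[{"tx":0,"ty":0,"tz":-0.04,"rx":0,"ry":0,"rz":0.35,"gripper":1},{"tx":0,"ty":0,"tz":-0.04,"rx":0,"ry":0,"rz":0.35,"gripper":1},{"tx":0,"ty":0,"tz":-0.04,"rx":0,"ry":0,"rz":0.35,"gripper":1},{"tx":0,"ty":0,"tz":-0.04,"rx":0,"ry":0,"rz":0.35,"gripper":1},{"tx":0,"ty":0,"tz":-0.04,"rx":0,"ry":0,"rz":0.35,"gripper":1},{"tx":0,"ty":0,"tz":-0.04,"rx":0,"ry":0,"rz":0.35,"gripper":1},{"tx":0,"ty":0,"tz":-0.04,"rx":0,"ry":0,"rz":0.35,"gripper":1},{"tx":0,"ty":0,"tz":-0.04,"rx":0,"ry":0,"rz":0.15,"gripper":1}], grip_force=20)

```text
time_s: 1.25
ee_pos: [134.3, 559.0, 374.5]
ee_rot: [-180.0, 0.0, 88.3]
force: [0.3, 0.2, 0.6]
gripper_width: 14.3
gripper_force: 0.0
```

```bash
python3 - <<'E'
from h import *
s=env.state(); print(s['ee_pos'],s['ee_rot'],s['time_s'],s['gripper_width']); print(np.array(env.grab_frame('wrist')['T_tool_cam']).round(2))
E
```

```text
[134.30916275 558.95847761 374.4597736 ] [-1.79995266e+02  1.51895353e-02  8.83080191e+01] 1.25 14.331428154511755
[[   0.     -0.96   -0.29   83.32]
 [   1.      0.      0.      0.79]
 [  -0.     -0.29    0.96 -171.3 ]
 [   0.      0.      0.      1.  ]]
```

Request:
send_rows(motion=[{"tx":-0.089,"ty":0.068,"tz":0,"rx":0,"ry":0,"rz":0,"gripper":1},{"tx":-0.089,"ty":0.068,"tz":0,"rx":0,"ry":0,"rz":0,"gripper":1},{"tx":-0.089,"ty":0.068,"tz":0,"rx":0,"ry":0,"rz":0,"gripper":1},{"tx":-0.089,"ty":0.068,"tz":0,"rx":0,"ry":0,"rz":0,"gripper":1},{"tx":-0.089,"ty":0.068,"tz":0,"rx":0,"ry":0,"rz":0,"gripper":1},{"tx":-0.089,"ty":0.068,"tz":0,"rx":0,"ry":0,"rz":0,"gripper":1},{"tx":-0.089,"ty":0.068,"tz":0,"rx":0,"ry":0,"rz":0,"gripper":1},{"tx":-0.089,"ty":0.068,"tz":0,"rx":0,"ry":0,"rz":0,"gripper":1},{"tx":-0.089,"ty":0.068,"tz":0,"rx":0,"ry":0,"rz":0,"gripper":1},{"tx":-0.089,"ty":0.068,"tz":0,"rx":0,"ry":0,"rz":0,"gripper":1},{"tx":-0.089,"ty":0.068,"tz":0,"rx":0,"ry":0,"rz":0,"gripper":1},{"tx":0,"ty":0,"tz":0,"rx":0,"ry":0,"rz":0,"gripper":1}])

```text
time_s: 2.8
ee_pos: [496.7, 57.1, 372.5]
ee_rot: [-179.9, 0.1, 88.2]
force: [-0.6, 0.8, 0.1]
gripper_width: 0.5
gripper_force: 0.0
```

```bash
python3 - <<'E'
from h import *
c=cam('wrist'); save(c,'w2.png',k=1.5); print(c['s']['ee_pos'],c['s']['ee_rot'],c['s']['qpos'],c['s']['force'])
for p in [(468,145,122),(528,161,150)]: print(proj(c,p)*1.5)
E
```

```text
[496.67962868  57.08493548 372.49168422] [-1.79901208e+02  5.23494459e-02  8.82466862e+01] [ 5.26514727e+00  8.06870493e+00  8.09546192e+01 -3.98929430e-02
  9.10811236e+01  7.01778984e+00] [-0.57484255  0.7513001   0.10928821]
[353.33222947 138.19768691]
[424.493155   114.53410802]
```

View pics/w2.png

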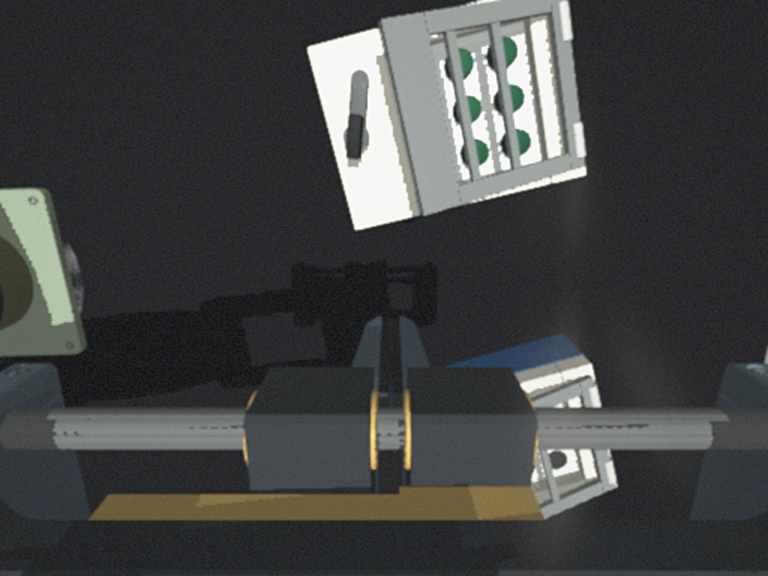

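The loaded heater is centred near (450,110). Its fin top runs from (357,116) to (353,158), the tongue tip is at (360,72), the front rim corners are at (308,46) and (357,230), and the bar's front edge runs from (383,20) to (422,213).

```bash
python3 - <<'E'
from h import *
c=cam('wrist'); P=lambda u,v,z:onz(c,u/1.5,v/1.5,z)
ang=lambda d:np.degrees(np.arctan2(d[1],d[0]))
FL,FR=P(308,46,88),P(357,230,88); print('front rim',FL,FR,np.linalg.norm(FL-FR),'yaw',ang(FL-FR)-90)
# fin mask: dark pixels on the white rim; tongue tip too
f=c['frame'].astype(int).max(2); roi=np.zeros(f.shape,np.uint8); roi[45:112,225:252]=1
m=((f<70)&(roi>0)).astype(np.uint8); n,l,st,ce=cv2.connectedComponentsWithStats(m); i=1+st[1:,4].argmax(); print(st[i],ce[i]*1.5)
r=cv2.minAreaRect(cv2.findContours((l==i).astype(np.uint8),0,2)[0][0]); print(r)
print('fin centre z136',P(355,137,136),'z122 c',onz(c,*ce[i],122))
print('fin dir',ang(P(357,116,136)-P(353,158,136)), 'tongue tip',P(360,72,106))
ax=np.array([468,145.]); t=P(360,72,106)[:2]-ax; print('tongue',np.linalg.norm(t),ang(t))
BL,BR=P(383,20,155),P(422,213,155); print('bar',BL,BR,np.linalg.norm(BL-BR),ang(BL-BR)-90)
E
```

```text
front rim [427.73267574 226.68786709  88.        ] [463.24068576  60.11481649  88.        ] 170.31558930171585 yaw 12.033503094855732
[233  78  10  29 222] [355.89189189 139.50675676]
((237.5, 92.0), (28.0, 9.0), 90.0)
fin centre z136 [469.22006928 147.60798479 136.        ] z122 c [468.8644843  145.70206121 122.        ]
fin dir 81.41991402762423 tongue tip [474.07436816 201.66410627 106.        ]
tongue 56.98876106473621 83.88128359548828
bar [495.78807571 230.18927213 155.        ] [523.76951215  84.98460485 155.        ] 147.87615150487864 10.907390537051441
```

Request:
send_rows(motion=[{"tx":0.05,"ty":0.01,"tz":0.098,"rx":0,"ry":0,"rz":0,"gripper":1},{"tx":0.05,"ty":0.01,"tz":0.098,"rx":0,"ry":0,"rz":0,"gripper":1},{"tx":0.05,"ty":0.01,"tz":0.098,"rx":0,"ry":0,"rz":0,"gripper":1},{"tx":0.05,"ty":0.01,"tz":0.098,"rx":0,"ry":0,"rz":0,"gripper":1},{"tx":0,"ty":0,"tz":0.03,"rx":0,"ry":0,"rz":0,"gripper":1},{"tx":0,"ty":0,"tz":0.03,"rx":0,"ry":0,"rz":0,"gripper":1},{"tx":0,"ty":0,"tz":0.02,"rx":0,"ry":0,"rz":0,"gripper":1},{"tx":0,"ty":0,"tz":0.02,"rx":0,"ry":0,"rz":0,"gripper":1},{"tx":0,"ty":0,"tz":0,"rx":0,"ry":0,"rz":0,"gripper":1}])

```text
time_s: 4.03
ee_pos: [517.9, 158.9, 127.8]
ee_rot: [-180.0, -0.0, 88.5]
force: [-0.6, -0.0, -0.9]
gripper_width: 0.3
gripper_force: 0.0
```

Request:
send_rows(motion=[{"tx":0,"ty":0,"tz":0.012,"rx":0,"ry":0,"rz":0,"gripper":1},{"tx":0,"ty":0,"tz":0.012,"rx":0,"ry":0,"rz":0,"gripper":1},{"tx":0,"ty":0,"tz":0.012,"rx":0,"ry":0,"rz":0,"gripper":1},{"tx":0,"ty":0,"tz":0.01,"rx":0,"ry":0,"rz":0,"gripper":1},{"tx":0,"ty":0,"tz":0.008,"rx":0,"ry":0,"rz":0,"gripper":1},{"tx":0,"ty":0,"tz":0.004,"rx":0,"ry":0,"rz":0,"gripper":1},{"tx":0,"ty":0,"tz":0.002,"rx":0,"ry":0,"rz":0,"gripper":1},{"tx":0,"ty":0,"tz":0,"rx":0,"ry":0,"rz":0,"gripper":1}])

```text
time_s: 5.03
ee_pos: [517.9, 159.4, 98.3]
ee_rot: [180.0, -0.0, 88.5]
force: [-1.6, -0.6, 3.0]
gripper_width: 0.5
gripper_force: 1.5
```

```bash
python3 - <<'E'
from h import *
c=cam('side'); save(c,'s2.png',(100,80,320,245),3); print(c['s']['force'])
E
```

```text
[-1.56927251 -0.55014029  3.03485286]
```

View pics/s2.png

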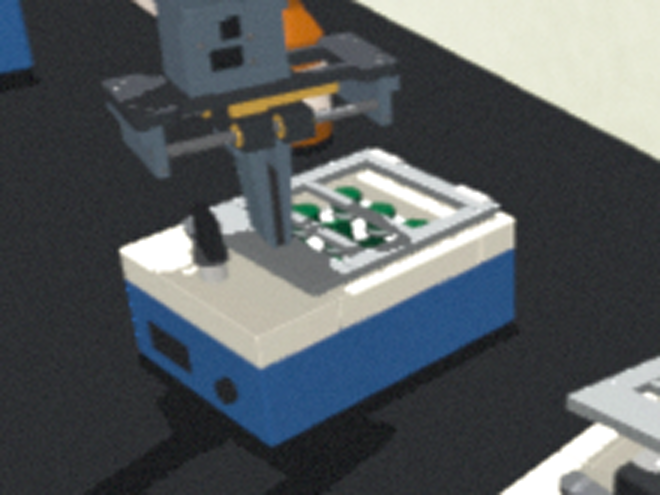

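The frame looks flat in the side crop, with the fingers on the bar near (280,240) and the fin clear at (205,235). I'll press a little more to be sure it is seated.

Request:
send_rows(motion=[{"tx":0,"ty":0,"tz":0.003,"rx":0,"ry":0,"rz":0,"gripper":1},{"tx":0,"ty":0,"tz":0.003,"rx":0,"ry":0,"rz":0,"gripper":1},{"tx":0,"ty":0,"tz":0,"rx":0,"ry":0,"rz":0,"gripper":1}])

```text
time_s: 5.45
ee_pos: [517.9, 159.4, 98.1]
ee_rot: [179.9, -0.0, 88.5]
force: [-7.9, -1.4, 21.1]
gripper_width: 0.6
gripper_force: 10.5
```

Request:
send_rows(motion=[{"tx":0,"ty":0,"tz":-0.04,"rx":0,"ry":0,"rz":0,"gripper":1},{"tx":0,"ty":0,"tz":-0.06,"rx":0,"ry":0,"rz":0,"gripper":1},{"tx":0,"ty":0,"tz":-0.06,"rx":0,"ry":0,"rz":0,"gripper":0},{"tx":-0.029,"ty":-0.098,"tz":0,"rx":0,"ry":0,"rz":0,"gripper":0},{"tx":0,"ty":0,"tz":0,"rx":0,"ry":0,"rz":0.18,"gripper":0},{"tx":0,"ty":0,"tz":0,"rx":0,"ry":0,"rz":0,"gripper":0},{"tx":0,"ty":0,"tz":0,"rx":0,"ry":0,"rz":0,"gripper":0}])

```text
time_s: 6.32
ee_pos: [469.2, 146.3, 174.9]
ee_rot: [180.0, -0.0, 83.2]
force: [-0.7, 0.1, -0.8]
gripper_width: 44.8
gripper_force: 0.0
```

```bash
python3 - <<'E'
from h import *
c=cam('wrist'); save(c,'w3.png',k=1.5); print(c['s']['ee_pos'],c['s']['ee_rot'],c['s']['gripper_width'])
for p in [(468.7,146,136)]: print(proj(c,p)*1.5)
E
```

```text
[469.21938489 146.32145405 174.94204327] [ 1.79960667e+02 -2.01620283e-02  8.31627248e+01] 44.823232425112586
[387.26204159 322.71298202]
```

View pics/w3.png

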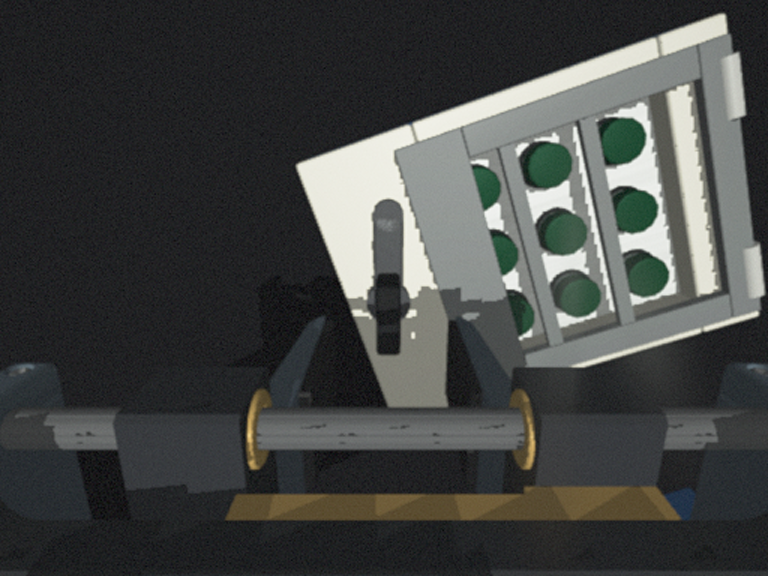

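The close view shows the frame flat, and the fin at (388,315) centred between the fingers and lined up with the tool. The rim's left edge runs from (297,165) to (724,14), which I'll use for the heater's yaw.

```bash
python3 - <<'E'
from h import *
c=cam('wrist'); P=lambda u,v,z:onz(c,u/1.5,v/1.5,z)
ang=lambda d:np.degrees(np.arctan2(d[1],d[0]))
a,b=P(297,165,88),P(724,14,88); print(a,b,np.linalg.norm(a-b),ang(b-a))
g=c['frame'].astype(int); 
# fit rim left edge: first bright pixel down each column
pts=[]
for u in range(206,470,4):
    col=g[:110,u].max(1); v=np.argmax(col>120); pts.append(P(u*1.5,v*1.5,88)[:2])
l=cv2.fitLine(np.float32(pts),cv2.DIST_HUBER,0,.01,.01).ravel(); print('rim yaw',ang(l[:2]))
# front rim edge: first bright pixel along rows
pts=[]
for v in range(116,180,3):
    u=195+np.argmax(g[v,195:300].max(1)>110); pts.append(P(u*1.5,v*1.5,88)[:2])
l=cv2.fitLine(np.float32(pts),cv2.DIST_HUBER,0,.01,.01).ravel(); print('front',ang(l[:2])%180-90)
# tongue: centre of dark run per row
q=[]
for v in range(140,176,3):
    r=np.where(g[v,235:285].max(1)<110)[0]+235; r=r[(r>245)&(r<272)]; q.append(P(r.mean()*1.5,v*1.5,108)[:2])
l=cv2.fitLine(np.float32(q),cv2.DIST_HUBER,0,.01,.01).ravel(); print('tongue',ang(l[:2])%180)
E
```

```text
[428.70878162 223.66060799  88.        ] [651.48637079 269.95039824  88.        ] 227.53592884696434 11.738162721631742
rim yaw 11.738762
front 11.761864
tongue 83.80103
```

Request:
send_rows(motion=[{"tx":0,"ty":0,"tz":0.04,"rx":0,"ry":0,"rz":0,"gripper":0},{"tx":0,"ty":0,"tz":0.04,"rx":0,"ry":0,"rz":0,"gripper":0},{"tx":0,"ty":0,"tz":0.03,"rx":0,"ry":0,"rz":0,"gripper":0},{"tx":0,"ty":0,"tz":0.014,"rx":0,"ry":0,"rz":0,"gripper":0},{"tx":0,"ty":0,"tz":0,"rx":0,"ry":0,"rz":0,"gripper":0},{"tx":0,"ty":0,"tz":0,"rx":0,"ry":0,"rz":0,"gripper":1},{"tx":0,"ty":0,"tz":0,"rx":0,"ry":0,"rz":0,"gripper":1},{"tx":0,"ty":0,"tz":0,"rx":0,"ry":0,"rz":0,"gripper":1},{"tx":0,"ty":0,"tz":0,"rx":0,"ry":0,"rz":0,"gripper":1},{"tx":0,"ty":0,"tz":0,"rx":0,"ry":0,"rz":0,"gripper":1}], grip_force=15)

```text
time_s: 7.68
ee_pos: [468.2, 146.3, 113.2]
ee_rot: [-180.0, -0.0, 83.1]
force: [-3.0, 0.8, 4.1]
gripper_width: 12.0
gripper_force: 15.0
```

Heater yaw is 11.75°. The fin is gripped (width 12.0 mm) at 83.1°, so it has to turn about 71.3° clockwise.

Request:
send_rows(motion=[{"tx":0,"ty":0,"tz":0,"rx":0,"ry":0,"rz":0.3,"gripper":1},{"tx":0,"ty":0,"tz":0,"rx":0,"ry":0,"rz":0.3,"gripper":1},{"tx":0,"ty":0,"tz":0,"rx":0,"ry":0,"rz":0.3,"gripper":1},{"tx":0,"ty":0,"tz":0,"rx":0,"ry":0,"rz":0.3,"gripper":1},{"tx":0,"ty":0,"tz":0,"rx":0,"ry":0,"rz":0.3,"gripper":1},{"tx":0,"ty":0,"tz":0,"rx":0,"ry":0,"rz":0.3,"gripper":1},{"tx":0,"ty":0,"tz":0,"rx":0,"ry":0,"rz":0.3,"gripper":1},{"tx":0,"ty":0,"tz":0,"rx":0,"ry":0,"rz":0,"gripper":1}])

```text
time_s: 8.68
ee_pos: [468.6, 146.0, 113.2]
ee_rot: [180.0, -0.0, 20.2]
force: [-0.7, -0.7, 4.3]
gripper_width: 11.9
gripper_force: 15.0
```

Request:
send_rows(motion=[{"tx":0,"ty":0,"tz":0,"rx":0,"ry":0,"rz":0.14,"gripper":1},{"tx":0,"ty":0,"tz":0,"rx":0,"ry":0,"rz":0.14,"gripper":1},{"tx":0,"ty":0,"tz":0,"rx":0,"ry":0,"rz":0,"gripper":1},{"tx":0,"ty":0,"tz":0,"rx":0,"ry":0,"rz":0,"gripper":1}])

```text
time_s: 9.18
ee_pos: [468.6, 145.9, 113.2]
ee_rot: [180.0, -0.0, 11.8]
force: [-1.3, -1.7, 4.6]
gripper_width: 11.8
gripper_force: 15.0
```

```bash
python3 -c "
from h import *
s=env.state();print(s['ee_rot'],s['torque'],s['force'])"
```

```text
[ 1.79979702e+02 -3.58913977e-03  1.18386337e+01] [-0.41508012  0.46416848 -0.02591404] [-1.33165196 -1.68926206  4.59710497]
```

Request:
send_rows(motion=[{"tx":0,"ty":0,"tz":0,"rx":0,"ry":0,"rz":0,"gripper":0},{"tx":0,"ty":0,"tz":0,"rx":0,"ry":0,"rz":0,"gripper":0},{"tx":0,"ty":0,"tz":0,"rx":0,"ry":0,"rz":0,"gripper":0},{"tx":0,"ty":0,"tz":-0.04,"rx":0,"ry":0,"rz":0,"gripper":0},{"tx":0,"ty":0,"tz":-0.08,"rx":0,"ry":0,"rz":0,"gripper":0},{"tx":0,"ty":0,"tz":-0.1,"rx":0,"ry":0,"rz":0,"gripper":0},{"tx":-0.05,"ty":0,"tz":-0.08,"rx":0,"ry":0,"rz":0,"gripper":0},{"tx":-0.05,"ty":0,"tz":0,"rx":0,"ry":0,"rz":0,"gripper":0},{"tx":0,"ty":0,"tz":0,"rx":0,"ry":0,"rz":0,"gripper":0},{"tx":0,"ty":0,"tz":0,"rx":0,"ry":0,"rz":0,"gripper":0}])

```text
time_s: 10.42
ee_pos: [420.1, 136.1, 262.6]
ee_rot: [-180.0, -0.0, 11.7]
force: [0.1, 0.4, 0.6]
gripper_width: 45.6
gripper_force: 0.0
```

```bash
python3 - <<'E'
from h import *
c=cam('wrist'); save(c,'w4.png',k=1.5); print(c['s']['ee_pos'],c['s']['ee_rot'],c['s']['force'])
E
```

```text
[420.07743545 136.12767443 262.62565778] [-1.79996301e+02 -9.84803738e-03  1.16997705e+01] [0.05138962 0.390989   0.55097154]
```

View pics/w4.png

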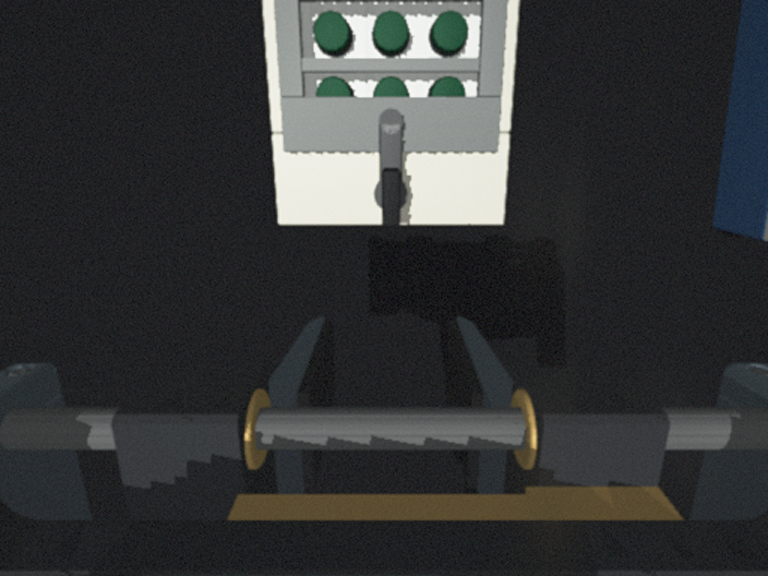

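The frame is flat. The tongue, with its tip at (391,120) and the fin at (391,195), lies square across the front bar, and the gripper is clear of everything.

```bash
python3 -c "
from h import *
print(env.job_done())"
```

```text
the job is handed in; nothing more can be done
None
```

I pressed the loaded heater's frame down flat, then turned its turnbutton until the tongue pointed straight across the front bar, left the empty heater alone, and handed the job in with the gripper clear (10.4 s on the robot clock at my last reading).

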